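# Set the sunken trim knob to its end stop

## Task

On the grey trim box, slide the metal dust cover fully open by its black tab, then turn the small knob sunk in the round well clockwise (seen from above) until you feel it come up against its end stop; the stop's angle is not marked, and the stop collar under the knob slips if you force it, so stop there gently and do not press hard on the wall of the well. Then slide the cover fully shut again, leaving the knob at its stop and the other things on the desk where they are.

Things in the scene. Friction and masses are not known exactly. Their poses are not given: they have to be found in the camera images.
- trim_box: Grey metal instrument box fixed to the desk, 150 (x) x 240 (y) x 68 (z, top plate) mm, origin at the centre of its underside, z up. The round well is sunk in the top near the box's +y end, its centre at x = -12, y = +55 mm. On the top two guide rails run along y (9 mm high, centred at x = -66.5 and +42.5 mm) and a strip, 8 mm high, closes the +y end; two binding posts 17 mm high stand at x = +60, y = -50 and -75 mm.
- well: Aluminium liner of the round well in the box: inside diameter 76 mm, 31 mm deep, rim 1 mm above the box's top; 90 mm over its outer edge. Origin on the well's axis at the well's floor (38 mm above the desk), axes as the box. More than 15 N of robot contact on it is too much.
- well_mouth (a point): Point on the well's axis at the height of its rim (69 mm above the desk), axes as the box.
- cover (a joint): Sliding of the dust cover in m: 0 = fully shut over the well, grows as it slides toward the box's -y end, fully open at its end stop 0.097. Sliding it takes about 1.5 N and friction holds it where it is left.
- cover_tab (a point): Middle of the black tab on the dust cover: an upright block 40 mm along the box's x, 12 mm along y, standing 22 mm high on the 4 mm aluminium cover plate (100 x 102 mm, which ends 9 mm beyond the tab's centre-line at -y and 93 mm beyond it at +y). This point is 11 mm below the tab's top and 86 mm above the desk; axes as the box. Pinch it across its 12 mm thickness, along the slide direction.
- wiper (a point): Centre of the trimmer's contact slider, a tiny brass block hidden inside the box under the knob. A clockwise turn screws it down by about 1 mm in all, too little for this reading to tell. It is at the bottom of its track when the knob is against its clockwise end stop, which must be felt at the knob.
- knob_grip (a point): Middle of the grip bar of the black knob on the well's axis, 51 mm above the desk. The bar is 30 mm long (this point's x), 14 mm wide (its y, pinch here) and 18 mm high; its top lies 9 mm below the well's rim and its foot stands on a round skirt, 35 mm across, whose top is 5 mm above the well's floor. A white line on the top lies toward its +x end. The axes turn with the knob, z up.
- collar_edge (a point): Point on the round steel collar (41 mm across, 2 mm thick) under the knob, 18 mm out from the axis. It carries the knob's hidden end stop, unmarked, and must stay still. The stop is 0.6 to 1.5 rad of clockwise knob turn (seen from above) away at the start. Turning the knob takes 0.04 N m; at the stop the torque rises sharply and above 0.22 N m the collar slips. The knob stays where it is left.
- screwdriver_blue: Bystander: small screwdriver with a blue handle, 135 mm long, lying loose beside the box; origin at its underside's centre.
- tweezers: Bystander: steel tweezers, 118 mm long, lying loose beside the box; origin at its underside's centre.
- battery_pack: Bystander: blue battery pack, 34x100x24 mm, lying loose beside the box; origin at its underside's centre.
- bnc_adapter: Bystander: small metal coaxial adapter, 28 mm long, lying loose beside the box; origin at its underside's centre.
- tape_roll: Bystander: roll of black tape, 64 mm across, 18 mm high, lying loose beside the box; origin at its underside's centre.
- marker: Bystander: black and red marker, 129 mm long, lying loose beside the box; origin at its underside's centre.

How it is judged:
By the outcome, as a careful person would: the job done as asked, in the order asked, and still so for the second after the job is handed in, with the robot touching nothing.
It also fails if it takes over 72 s, if anything falls off the work surface, if the arm or the gripper's body presses on something with over 40 N, if the wrist force passes 120 N, or if a joint passes its speed limit or range.

## Robot

A 6-joint arm with a two-finger parallel gripper is mounted at the origin on a cart in front of the work surface, level with it; the furniture and walls round the work are solid. World frame = base frame: x ahead of the robot, y to its left, z up, the work surface at z = 0. Lengths are in m, angles in degrees, forces in N, time in s.
With the tool pointing down it reaches from about 0.35 to 0.875 m from the base axis. Payload 4.2 kg.
Tool frame: the origin (TCP) lies on the centre line of the jaws, within the pads' length; the fingertips stand 11 mm ahead of it and the grasp point (between the pads) lies 8 mm behind it; z points along the fingers, y is the line along which they close (so a half turn about z gives the same grasp; the last joint's range is limited). The gripper opens to 87 mm and grips with 3 to 60 N. Pads are 19 mm wide; open, the fingers measure 117 mm over their backs; the gripper's body (75 mm by 190 mm) begins 51 mm behind the grasp point.
Start: joints at [89.588, 22.042, 0.453, 0, -68.411, -14.817], TCP at [0.164, 0.603, 0.234] pointing down, gripper open.
Joint ranges: [-179.83, 179.83], [-69.29, 118.12], [-61.27, 80.66], [-181.25, 117.63], [-171.15, -9.14], [-177.46, 177.46]. Speed limits (degrees/s): [159.86, 159.86, 180, 180, 180, 180].

## Interface

Orientations are given as a 3x3 rotation matrix whose columns are the frame's x, y, z axes.
In Python, from station import r gives the robot as it stands.
- The arm moves only by the tool servo_tool, never from a script. Its argument "commands" is a list that holds one entry, the list of rows, each a list of 7 numbers: the closure, from 0 (fully open) to 1 (shut), then the shift along the tool's x, y, z in mm, then the turn, a rotation vector about the tool's x, y, z in rad. In form: [[[claw, x, y, z, ax, ay, az], ...]]. A call has exactly 5 rows; each row is the pose to reach, as a shift and turn from the pose commanded when the call began, along the tool's axes at that moment; what a row does not reach only later rows make up. A row lasts 1/10 s, in which the tool goes at most 50 mm and 8.59 degrees, less where a joint would pass 70% of its speed; a pose out of reach is approached as far as the arm can. A call with a gripper value outside its range is refused whole. The fingers move at their own pace and stop on an object; the grip force is fixed at half the most. Time passes only in rows, so rows that repeat a pose let the fingers close, or fill a call up. It gives the time, the measured TCP pose, the force, the opening and the grip force at its end, in the units of the state.
- r.sense(): the state, without advancing time (a new reading comes with each control period).
- r.capture(name): name is "scene" or "top" or "wrist"; returns a dict with "pixels" (420x560x3 uint8, red, green, blue), "camera_matrix" (3x3 intrinsics, pixels), "dist" ([k1, k2, p1, p2, k3] as OpenCV has them; the pictures are not rectified), "R" (3x3) and "t" (3): a world point X has camera coordinates R X + t. Camera axes: x right, y down, z forward; pixel columns grow to the right and rows downward; lengths in m; the calibration is good to about 2 mm. A picture is of the moment at which its call begins. There is no depth.
- r.finish_job(): hands the job in; it is judged then, once.
The state is a dict: "time_s": time; "joints": joint angles; "joint_velocities": joint speeds; "effort": joint torques, N m; "tcp_pos": TCP position; "ee_rot": TCP orientation; "wrist_force": force on the tool from outside, world axes, zero at the start; "moment": the same for the moment, N m; "gripper_width": opening from 0.0 (shut) to 1.0 (fully open); "gripper_force": force on a finger pad.
Only numpy, scipy, OpenCV 4.12 (cv2) and the standard library are available. Lean on these libraries where they do the work, as an engineer would, in place of code of your own. Each camera call takes 0.05 s, during which the arm holds its last target. There are 200 camera calls.

## Working session

There is one attempt and no reset: what is moved stays moved. The work goes in short steps, Python scripts to look and compute and a tool call to move; the robot and the scene stay as the last step left them, time stands still between calls to the robot, and variables do not carry over. Pictures are saved under pics/ and viewed, at most 10 in all, crops included, and the job is handed in when it is done.

Besides the shell and the picture viewer there is one more tool, called after "Call:" by a JSON object that holds its "api" and its "payload", one argument or row to a line. servo_tool: Moves the arm, as the interface text tells. Its arguments: {"type":"object","properties":{"commands":{"type":"array","items":{"type":"array","items":{"type":"array","items":{"type":"number"}}}}},"required":["commands"]}

```bash
mkdir -p pics; ls
python3 - <<'E'
from station import r
import cv2,numpy as np
s=r.sense();print({k:np.round(v,3).tolist() for k,v in s.items()})
for n in("top","scene"):
    c=r.capture(n);cv2.imwrite(f"pics/{n}0.png",c["pixels"][:,:,::-1]);print(n,c["camera_matrix"],c["dist"],c["R"],c["t"])
E
```

```text
pics
{'time_s': 0.0, 'joints': [89.587, 22.089, 0.378, -0.029, -68.412, -14.818], 'joint_velocities': [0.055, 0.056, 0.062, -0.05, -0.005, -0.006], 'effort': [-0.001, -39.067, 18.741, 4.22, 0.011, -0.0], 'tcp_pos': [0.164, 0.602, 0.232], 'ee_rot': [[0.965, -0.263, -0.0], [-0.263, -0.965, -0.002], [0.0, 0.002, -1.0]], 'wrist_force': [-0.022, 0.276, 0.224], 'moment': [0.001, -0.028, -0.032], 'gripper_force': 0.0, 'gripper_width': 1.002}
top [[424.0054547    0.         277.56242876]
 [  0.         424.0054547  205.76512051]
 [  0.           0.           1.        ]] [0.00692963 0.         0.         0.         0.        ] [[-0.00927151 -0.99979625  0.01793033]
 [-0.99448269  0.00734557 -0.1046433 ]
 [ 0.10449027 -0.01880161 -0.99434817]] [0.00811873 0.57602897 0.88737174]
scene [[428.58441478   0.         279.96084332]
 [  0.         428.58441478 213.4942653 ]
 [  0.           0.           1.        ]] [0.01784185 0.         0.         0.         0.        ] [[-0.63460319 -0.77272264 -0.01336051]
 [-0.5379288   0.45405778 -0.71025639]
 [ 0.55489764 -0.44354397 -0.70381628]] [0.35818003 0.36143963 0.60797908]
```

View pics/top0.png

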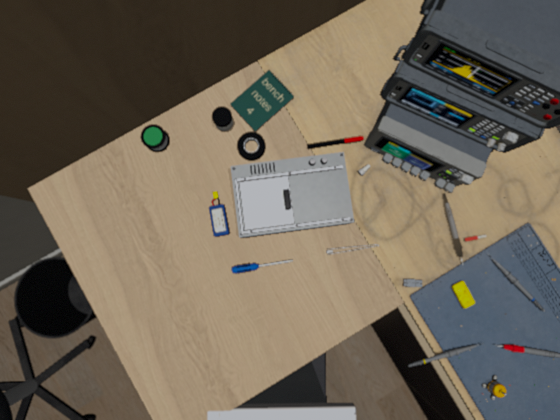

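View pics/scene0.png

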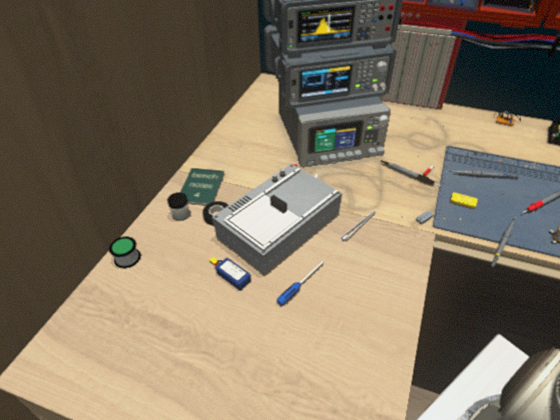

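The top view shows the box at about u 233–353, v 157–236. The tab is near (287,199), the cover lies to its left over the well, and the posts are near (312,163) and (323,162). So box +y is image left (world +y), and the cover opens to the right. I'll enlarge this area.

```bash
cat > h.py <<'E'
import numpy as np,cv2
from station import r
def ray(c,uv):
    p=cv2.undistortPoints(np.array([[uv]],float),c["camera_matrix"],np.array(c["dist"]))[0,0]
    R=np.array(c["R"]);return -R.T@np.array(c["t"]),R.T@np.array([*p,1])
def atz(c,uv,z):
    o,d=ray(c,uv);return o+d*(z-o[2])/d[2]
def proj(c,X):
    return cv2.projectPoints(np.array(X,float).reshape(-1,3),cv2.Rodrigues(np.array(c["R"]))[0],np.array(c["t"]),c["camera_matrix"],np.array(c["dist"]))[0][:,0]
def box(p,yaw,X):
    a=np.radians(yaw);return np.array([[np.cos(a),-np.sin(a),0],[np.sin(a),np.cos(a),0],[0,0,1]])@np.array(X,float).T+np.array([[p[0]],[p[1]],[0]])
E
python3 - <<'E'
from h import *
c=r.capture("top")
im=cv2.resize(c["pixels"][150:245,225:360,::-1],None,fx=5.9,fy=5.9,interpolation=cv2.INTER_CUBIC)
cv2.imwrite("pics/crop.png",im);print(im.shape)
E
```

```text
(560, 796, 3)
```

View pics/crop.png

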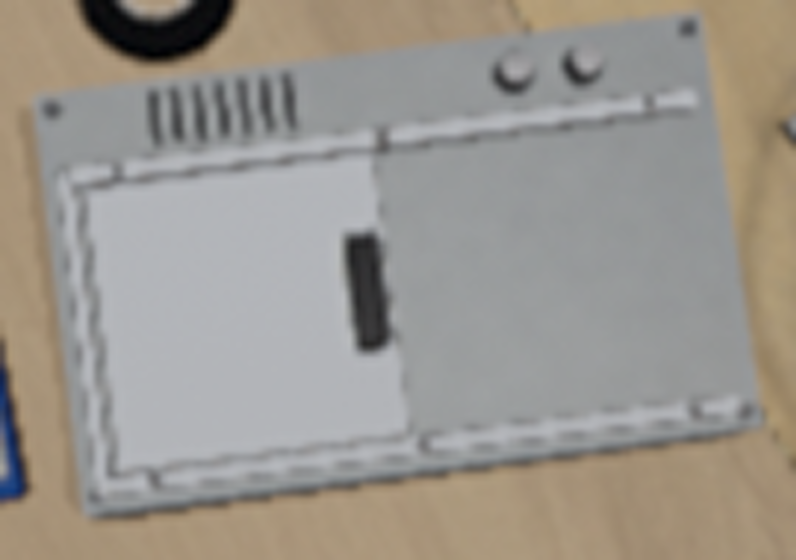

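Crop corners of the top plate: TL (36,98), TR (700,15), BR (760,422), BL (88,515). The tab's top centre is about (366,292).

Run:
```python
from h import *
from scipy.optimize import least_squares
c=r.capture("top")
f=lambda p:np.array(p)/5.9+[225-.4,150-.4]
P=f([[36,98],[700,15],[760,422],[88,515],[514,70],[583,64]]); B=[[.075,.12,.068],[.075,-.12,.068],[-.075,-.12,.068],[-.075,.12,.068],[.06,-.05,.085],[.06,-.075,.085]]
s=least_squares(lambda q:(proj(c,box(q[:2],q[2],B).T)-P).ravel(),[.4,0,0])
print(s.x,np.round(s.fun.reshape(-1,2),2).tolist())
print("well",box(s.x[:2],s.x[2],[[-.012,.055,.069]]).T)
print("tab shut model",box(s.x[:2],s.x[2],[[-.012,-.029,.086]]).T,"meas",atz(c,f([366,290]),.097))
S=r.sense();print(S["tcp_pos"],S["ee_rot"])
```

```text
[ 0.59644323 -0.02550078  7.11660158] [[-0.79, -0.02], [-0.1, -0.48], [0.5, 0.98], [-0.71, 0.6], [0.4, -0.32], [0.7, -0.84]]
well [[0.57772178 0.02758884 0.069     ]]
tab shut model [[ 0.58812846 -0.05576403  0.086     ]] meas [ 0.58308723 -0.01378139  0.097     ]
[0.16406766 0.60273334 0.23288666] [[ 9.64850318e-01 -2.62799904e-01 -2.71552243e-04]
 [-2.62800035e-01 -9.64849492e-01 -1.26475593e-03]
 [ 7.03706927e-05  1.29166410e-03 -9.99999163e-01]]
```

The fit agrees with the tab at box (-12,+13), which is about world (0.583,-0.014). Now the approach, with the tool y turned to box +y.

Call:
{"api": "servo_tool", "payload": {
  "commands": [
    [[0.5,28,24,0,0,0,0.14],[0.5,57,49,0,0,0,0.28],[0.5,85,73,0,0,0,0.42],[0.5,113,97,0,0,0,0.56],[0.5,142,121,0,0,0,0.7]]
  ]
}}

```text
time_s: 0.7
tcp_pos: [0.2699, 0.4476, 0.2335]
ee_rot: [[0.564, -0.826, -0.0], [-0.826, -0.564, -0.0], [0.0, 0.0, -1.0]]
wrist_force: [0.5, 0.7, 0.3]
gripper_width: 0.633
gripper_force: 0.0
```

Call:
{"api": "servo_tool", "payload": {
  "commands": [
    [[0.5,37,0,0,0,0,0.14],[0.5,75,1,0,0,0,0.28],[0.5,112,1,0,0,0,0.42],[0.5,149,1,0,0,0,0.56],[0.5,187,2,0,0,0,0.7]]
  ]
}}

```text
time_s: 1.2
tcp_pos: [0.3746, 0.2927, 0.2336]
ee_rot: [[-0.1, -0.995, 0.0], [-0.995, 0.1, 0.0], [-0.0, -0.0, -1.0]]
wrist_force: [0.6, 0.8, 0.8]
gripper_width: 0.502
gripper_force: 0.0
```

Call:
{"api": "servo_tool", "payload": {
  "commands": [
    [[0.5,29,-24,0,0,0,0.14],[0.5,57,-48,0,0,0,0.28],[0.5,86,-71,0,0,0,0.42],[0.5,115,-95,0,0,0,0.56],[0.5,144,-119,0,0,0,0.7]]
  ]
}}

```text
time_s: 1.7
tcp_pos: [0.4794, 0.138, 0.2336]
ee_rot: [[-0.718, -0.696, 0.0], [-0.696, 0.718, 0.0], [-0.0, 0.0, -1.0]]
wrist_force: [0.6, 0.6, -0.2]
gripper_width: 0.499
gripper_force: 0.0
```

Run:
```python
from h import *
c=r.capture("scene")
for p in([297,160],[385,155],[283,110]):print(p,atz(c,p,0))
S=r.sense();print(S["time_s"],S["joints"],S["tcp_pos"],S["ee_rot"])
```

```text
[297, 160] [ 0.75258016 -0.21212089  0.        ]
[385, 155] [ 0.61857422 -0.40226656  0.        ]
[283, 110] [ 0.96482098 -0.34070208  0.        ]
1.75 [ 34.35120994   9.81881356 -16.73925787   0.09433994 -63.49180026
 -80.71337846] [0.4813232  0.13488261 0.23341037] [[-7.23208634e-01 -6.90629611e-01  1.13240128e-04]
 [-6.90628749e-01  7.23207451e-01 -1.70730882e-03]
 [ 1.09722192e-03 -1.31294737e-03 -9.99998536e-01]]
```

Call:
{"api": "servo_tool", "payload": {
  "commands": [
    [[0.5,7,-36,0,0,0,0.13],[0.5,13,-72,10,0,0,0.26],[0.5,20,-108,40,0,0,0.39],[0.5,26,-144,70,0,0,0.52],[0.5,33,-182,100,0,0,0.653]]
  ]
}}

```text
time_s: 2.25
tcp_pos: [0.5835, -0.0147, 0.1326]
ee_rot: [[-0.993, -0.118, 0.001], [-0.118, 0.993, 0.0], [-0.001, 0.0, -1.0]]
wrist_force: [1.1, 1.1, 0.4]
gripper_width: 0.499
gripper_force: 0.0
```

Run:
```python
from h import *
c=r.capture("wrist");cv2.imwrite("pics/w1.png",c["pixels"][:,:,::-1])
S=r.sense();print(S["time_s"],S["joints"],S["tcp_pos"],S["ee_rot"])
c=r.capture("wrist");print(proj(c,[[.583,-.014,.097],S["tcp_pos"]]))
```

```text
2.3 [ 1.40555770e+01  2.38057770e+01 -1.35162234e+01 -2.00875977e-02
 -5.31767222e+01 -9.77986752e+01] [ 0.58283976 -0.01872757  0.12620765] [[-9.94029366e-01 -1.08780374e-01 -8.51177210e-03]
 [-1.08768547e-01  9.94065396e-01 -1.84168639e-03]
 [ 8.66159744e-03 -9.04877270e-04 -9.99962078e-01]]
[[284.61014296 249.47013042]
 [275.86190169 270.39173304]]
```

View pics/w1.png

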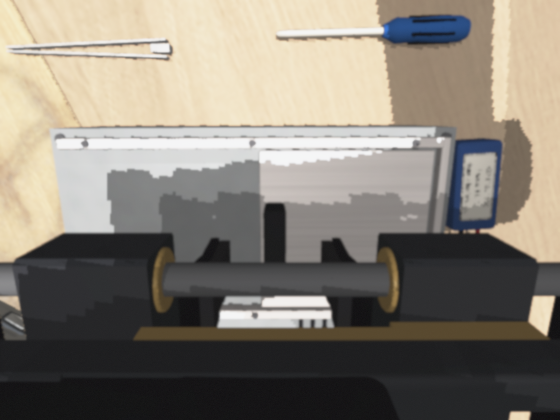

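The tab shows at u≈275, midway between the fingers (about 205 and 337), and the tool is square to the box. Descending and pinching.

Call:
{"api": "servo_tool", "payload": {
  "commands": [
    [[0.5,0,0,15,0,0,0],[0.5,0,0,30,0,0,0],[0.5,0,0,42,0,0,0],[0.5,0,0,42,0,0,0],[0.6,0,0,42,0,0,0]]
  ]
}}

```text
time_s: 2.85
tcp_pos: [0.583, -0.0133, 0.092]
ee_rot: [[-0.992, -0.124, 0.001], [-0.124, 0.992, -0.0], [-0.001, -0.0, -1.0]]
wrist_force: [0.4, -0.3, 0.3]
gripper_width: 0.464
gripper_force: 0.0
```

Call:
{"api": "servo_tool", "payload": {
  "commands": [
    [[0.8,0,0,0,0,0,0],[0.95,0,0,0,0,0,0],[0.95,0,0,0,0,0,0],[0.95,0,0,0,0,0,0],[0.95,0,0,0,0,0,0]]
  ]
}}

```text
time_s: 3.35
tcp_pos: [0.583, -0.0137, 0.092]
ee_rot: [[-0.992, -0.123, 0.001], [-0.123, 0.992, -0.0], [-0.001, -0.0, -1.0]]
wrist_force: [-0.1, 0.2, 2.7]
gripper_width: 0.136
gripper_force: 30.0
```

Gripped. Sliding open along -y of the tool.

Call:
{"api": "servo_tool", "payload": {
  "commands": [
    [[0.95,0,-18,0,0,0,0],[0.95,0,-38,0,0,0,0],[0.95,0,-58,0,0,0,0],[0.95,0,-76,0,0,0,0],[0.95,0,-90,0,0,0,0]]
  ]
}}

```text
time_s: 3.85
tcp_pos: [0.5939, -0.1036, 0.092]
ee_rot: [[-0.993, -0.122, 0.0], [-0.122, 0.993, 0.0], [-0.0, 0.0, -1.0]]
wrist_force: [-0.9, 1.7, 2.9]
gripper_width: 0.138
gripper_force: 30.0
```

Call:
{"api": "servo_tool", "payload": {
  "commands": [
    [[0.95,0,-2,0,0,0,0],[0.95,0,-4,0,0,0,0],[0.95,0,-6,0,0,0,0],[0.95,0,-7,0,0,0,0],[0.95,0,-7,0,0,0,0]]
  ]
}}

```text
time_s: 4.35
tcp_pos: [0.5947, -0.1094, 0.092]
ee_rot: [[-0.992, -0.123, 0.0], [-0.123, 0.992, -0.0], [-0.0, -0.0, -1.0]]
wrist_force: [-2.0, 0.7, 5.6]
gripper_width: 0.135
gripper_force: 30.0
```

Call:
{"api": "servo_tool", "payload": {
  "commands": [
    [[0.95,0,-1,0,0,0,0],[0.95,0,-2,0,0,0,0],[0.95,0,-2,0,0,0,0],[0.95,0,-2,0,0,0,0],[0.95,0,-2,0,0,0,0]]
  ]
}}

```text
time_s: 4.85
tcp_pos: [0.5947, -0.1095, 0.092]
ee_rot: [[-0.992, -0.124, -0.0], [-0.124, 0.992, 0.002], [-0.0, 0.002, -1.0]]
wrist_force: [-1.9, 7.3, 6.8]
gripper_width: 0.134
gripper_force: 30.0
```

Stop felt (7 N). Releasing, lifting, and moving near the well to look at the knob.

Call:
{"api": "servo_tool", "payload": {
  "commands": [
    [[0.95,0,2,0,0,0,0],[0.7,0,2,0,0,0,0],[0.5,0,2,0,0,0,0],[0.5,0,2,0,0,0,0],[0.5,0,2,-5,0,0,0]]
  ]
}}

```text
time_s: 5.35
tcp_pos: [0.594, -0.11, 0.0956]
ee_rot: [[-0.993, -0.122, -0.002], [-0.122, 0.993, 0.0], [0.002, 0.0, -1.0]]
wrist_force: [0.4, -0.6, -0.1]
gripper_width: 0.414
gripper_force: 0.0
```

Call:
{"api": "servo_tool", "payload": {
  "commands": [
    [[0.5,0,0,-30,0,0,0],[0.5,0,10,-60,0,0,0],[0.5,-20,50,-80,0,0,0],[0.5,-40,90,-90,0,0,0],[0.5,-60,137,-90,0,0,0]]
  ]
}}

```text
time_s: 5.85
tcp_pos: [0.6388, 0.0332, 0.1896]
ee_rot: [[-0.993, -0.121, 0.005], [-0.121, 0.993, 0.001], [-0.005, 0.0, -1.0]]
wrist_force: [0.3, -0.5, -0.4]
gripper_width: 0.499
gripper_force: 0.0
```

Run:
```python
from h import *
r.capture("wrist");r.capture("wrist");c=r.capture("wrist");cv2.imwrite("pics/w2.png",c["pixels"][:,:,::-1])
np.savez("w2.npz",**{k:np.array(v) for k,v in c.items()})
S=r.sense();print(S["time_s"],S["joints"],S["tcp_pos"],S["gripper_width"])
print(proj(c,[[.5777,.0280,.069],[.5777,.0280,.060]]))
```

```text
6.0 [ 1.76367118e+01  2.52926924e+01 -1.37515571e+00 -1.05717287e-02
 -6.33016293e+01 -1.00379976e+02] [0.63775743 0.03512795 0.18654745] 0.49701441710006555
[[273.43579986 124.85482468]
 [273.48076868 124.61730324]]
```

View pics/w2.png

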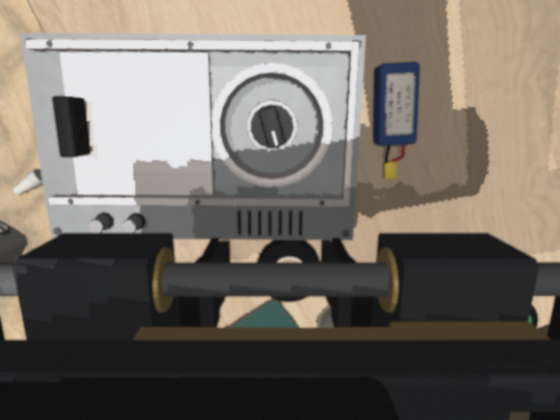

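The well is centred near (271,125). The bar runs roughly along image vertical, with the white line toward image down (world +x). Enlarging for the angle.

Run:
```python
from h import *
c=np.load("w2.npz")["pixels"]
im=cv2.resize(c[60:190,206:336,::-1],None,fx=4.6,fy=4.6,interpolation=cv2.INTER_CUBIC)
im=cv2.convertScaleAbs(im,alpha=1.8,beta=0)
cv2.imwrite("pics/w2c.png",im)
```

```text
(no output)
```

View pics/w2c.png

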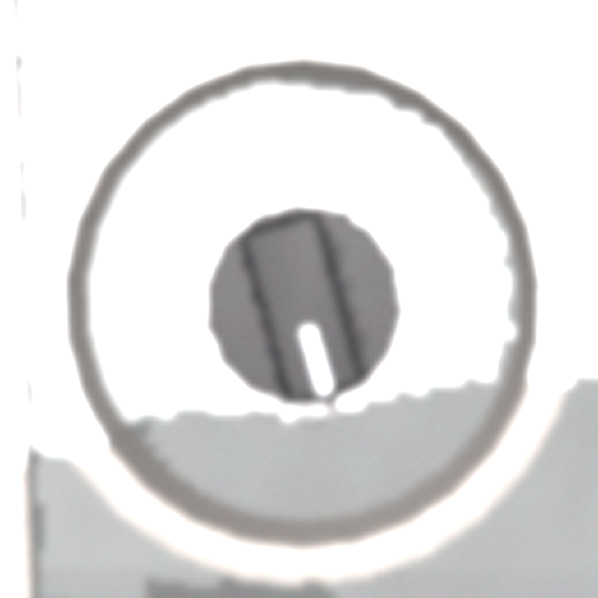

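Bar edges run (247,245)→(287,390) and (317,215)→(362,375) in the crop, with the well centre at (302,303).

Run:
```python
from h import *
c=dict(np.load("w2.npz"))
f=lambda p:np.array(p)/4.6+[206-.4,60-.4]
a=lambda p,z:atz(c,f(p),z)
print("well rim",a([302,303],.069))
for p,q in(([247,245],[287,390]),([317,215],[362,375]),([307,330],[325,388])):
    d=a(q,.06)-a(p,.06);print(np.degrees(np.arctan2(d[1],d[0])))
print("bar",a([303,302],.06))
S=r.sense();R=np.array(S["ee_rot"]);print(S["tcp_pos"],np.degrees(np.arctan2(R[1,1],R[0,1])),S["moment"],S["wrist_force"])
print("shift",R.T@(np.array([.5775,.028,.12])-S["tcp_pos"])*1000)
```

```text
well rim [0.57833648 0.02647473 0.069     ]
22.651738045196982
23.554610045349943
24.790794772995298
bar [0.57835582 0.02655464 0.06      ]
[0.63775743 0.03512795 0.18654745] 97.25199176672689 [ 0.00637869 -0.11811223  0.02794208] [-0.29853855 -0.40306037  0.26707835]
shift [60.70807261  0.5183933  66.51758647]
```

Call:
{"api": "servo_tool", "payload": {
  "commands": [
    [[0.7,15,0,10,0,0,-0.1],[0.7,35,0,25,0,0,-0.2],[0.7,60,0,45,0,0,-0.28],[0.7,60,0,66,0,0,-0.28],[0.7,60,0,66,0,0,-0.28]]
  ]
}}

```text
time_s: 6.5
tcp_pos: [0.5748, 0.0235, 0.1182]
ee_rot: [[-0.921, -0.39, -0.006], [-0.39, 0.921, -0.001], [0.006, 0.001, -1.0]]
wrist_force: [0.2, -0.5, -0.1]
gripper_width: 0.305
gripper_force: 0.0
```

Run:
```python
from h import *
c=r.capture("wrist");cv2.imwrite("pics/w3.png",c["pixels"][:,:,::-1])
c=r.capture("wrist")
S=r.sense();R=np.array(S["ee_rot"]);print(S["tcp_pos"],S["joints"],np.degrees(np.arctan2(R[1,1],R[0,1])),S["moment"],S["gripper_width"])
print("shift",R.T@(np.array([.578,.0273,.058])-S["tcp_pos"])*1000)
```

```text
[0.57801273 0.02429944 0.12102236] [ 1.84609697e+01  2.35199815e+01 -1.49118495e+01  4.54943317e-02
 -5.15616986e+01 -8.54458908e+01] 113.04335835613337 [ 0.06479207 -0.17203967  0.0101053 ] 0.30267592198590687
shift [-1.15882099  2.80576578 63.02068509]
```

Call:
{"api": "servo_tool", "payload": {
  "commands": [
    [[0.7,-1,2.8,0,0,0,0],[0.7,-1,2.8,15,0,0,0],[0.7,-1,2.8,30,0,0,0],[0.7,-1,2.8,38,0,0,0],[0.7,-1,2.8,38,0,0,0]]
  ]
}}

```text
time_s: 7.1
tcp_pos: [0.5773, 0.028, 0.0821]
ee_rot: [[-0.92, -0.392, -0.001], [-0.392, 0.92, -0.0], [0.001, 0.0, -1.0]]
wrist_force: [-0.4, -0.1, -0.6]
gripper_width: 0.3
gripper_force: 0.0
```

```bash
cat > s.py <<'E'
from h import *
S=r.sense();R=np.array(S["ee_rot"]);g=lambda k:np.round(S[k],4).tolist()
print(S["time_s"],g("tcp_pos"),"q6",S["joints"][5],"yaw",np.degrees(np.arctan2(R[1,1],R[0,1])),"M",g("moment"),"F",g("wrist_force"),"e6",S["effort"][5],S["gripper_width"],S["gripper_force"])
print("shift",R.T@(np.array([.578,.0273,.058])-S["tcp_pos"])*1000)
E
python3 s.py
```

```text
7.1 [0.5773, 0.028, 0.0821] q6 -85.74850285611902 yaw 113.07297875259358 M [0.0515, -0.1282, -0.0347] F [-0.4315, -0.0899, -0.5783] e6 0.00014058691704121884 0.2995076668738241 0.0
shift [-0.38631233 -0.8696612  24.06149138]
```

View pics/w3.png

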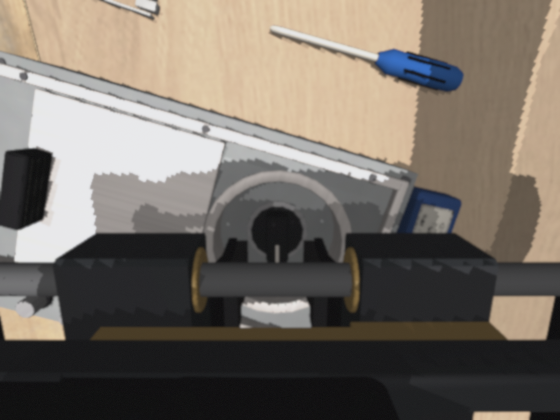

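The bar is vertical and centred (u≈277) between the fingers (238 and 317). Descending and pinching gently.

Call:
{"api": "servo_tool", "payload": {
  "commands": [
    [[0.7,0,-1.3,8,0,0,0],[0.7,0,-1.3,16,0,0,0],[0.7,0,-1.3,24,0,0,0],[0.7,0,-1.3,24,0,0,0],[0.76,0,-1.3,24,0,0,0]]
  ]
}}

```text
time_s: 7.6
tcp_pos: [0.5779, 0.0268, 0.0583]
ee_rot: [[-0.92, -0.392, -0.0], [-0.392, 0.92, -0.0], [0.001, -0.0, -1.0]]
wrist_force: [1.0, -0.3, 0.1]
gripper_width: 0.269
gripper_force: 0.0
```

```bash
python3 s.py
```

```text
7.6 [0.5779, 0.0268, 0.0583] q6 -85.61295973628407 yaw 113.087851450818 M [0.0602, -0.1689, 0.0121] F [1.003, -0.2911, 0.1187] e6 -0.0009216597754857503 0.26906600872482356 0.0
shift [-0.31769555  0.45046175  0.31105697]
```

Call:
{"api": "servo_tool", "payload": {
  "commands": [
    [[0.8,0,0,0,0,0,0],[0.83,0,0,0,0,0,0],[0.86,0,0,0,0,0,0],[0.87,0,0,0,0,0,0],[0.87,0,0,0,0,0,0]]
  ]
}}

```text
time_s: 8.1
tcp_pos: [0.5784, 0.0263, 0.0589]
ee_rot: [[-0.92, -0.392, 0.001], [-0.392, 0.92, -0.0], [-0.001, -0.001, -1.0]]
wrist_force: [1.5, -5.0, -0.4]
gripper_width: 0.157
gripper_force: 30.0
```

```bash
python3 s.py
```

```text
8.1 [0.5784, 0.0263, 0.0589] q6 -85.60879290835781 yaw 113.08162044644133 M [-1.2691, -0.7809, -0.0478] F [1.4561, -4.9625, -0.4418] e6 -0.00625631189905107 0.15671525192535865 29.998868107795715
shift [-0.0323293   1.12357187  0.91908489]
```

Call:
{"api": "servo_tool", "payload": {
  "commands": [
    [[0.87,0,-1,0,0,0,0],[0.87,0,-1.4,0,0,0,0.02],[0.87,0,-1.4,0,0,0,0.05],[0.87,0,-1.4,0,0,0,0.08],[0.87,0,-1.4,0,0,0,0.1]]
  ]
}}

```text
time_s: 8.6
tcp_pos: [0.5784, 0.0262, 0.0589]
ee_rot: [[-0.955, -0.297, 0.0], [-0.297, 0.955, 0.001], [-0.0, 0.001, -1.0]]
wrist_force: [-1.6, 2.7, 4.7]
gripper_width: 0.158
gripper_force: 30.0
```

```bash
python3 s.py
```

```text
8.6 [0.5784, 0.0262, 0.0589] q6 -91.30909452989053 yaw 107.25690196503228 M [1.0272, 0.3908, 0.0347] F [-1.5829, 2.7181, 4.6856] e6 0.04540957510471344 0.15810829544191202 30.003286600112915
shift [0.09586396 1.12924928 0.8717103 ]
```

Call:
{"api": "servo_tool", "payload": {
  "commands": [
    [[0.87,0,0,0,0,0,0.05],[0.87,0,0,0,0,0,0.1],[0.87,0,0,0,0,0,0.15],[0.87,0,0,0,0,0,0.2],[0.87,0,0,0,0,0,0.25]]
  ]
}}

```text
time_s: 9.1
tcp_pos: [0.5784, 0.0267, 0.0589]
ee_rot: [[-0.999, -0.05, 0.0], [-0.05, 0.999, 0.001], [-0.0, 0.001, -1.0]]
wrist_force: [-3.1, 5.2, 4.6]
gripper_width: 0.159
gripper_force: 30.0
```

```bash
python3 s.py
```

```text
9.1 [0.5784, 0.0267, 0.0589] q6 -105.68560490849384 yaw 92.87505676398186 M [1.7537, 0.6192, 0.0604] F [-3.0968, 5.161, 4.6034] e6 0.27543785981833935 0.15854229247340143 30.002983510494232
shift [0.35200686 0.58997379 0.8643104 ]
```

Call:
{"api": "servo_tool", "payload": {
  "commands": [
    [[0.87,0.4,0.8,0,0,0,0.05],[0.87,0.4,0.8,0,0,0,0.1],[0.87,0.4,0.8,0,0,0,0.15],[0.87,0.4,0.8,0,0,0,0.15],[0.87,0.4,0.8,0,0,0,0.15]]
  ]
}}

```text
time_s: 9.6
tcp_pos: [0.5783, 0.0271, 0.0589]
ee_rot: [[-0.995, 0.096, 0.001], [0.096, 0.995, 0.001], [-0.001, 0.001, -1.0]]
wrist_force: [-1.0, 5.0, 5.7]
gripper_width: 0.156
gripper_force: 30.0
```

```bash
python3 s.py
```

```text
9.6 [0.5783, 0.0271, 0.0589] q6 -114.17849516393156 yaw 84.47220529604866 M [1.6316, 0.3073, -0.0139] F [-0.9587, 4.9932, 5.6843] e6 0.016889690305106342 0.1562659910895762 30.00196784734726
shift [0.37152661 0.19821812 0.87495304]
```

Call:
{"api": "servo_tool", "payload": {
  "commands": [
    [[0.87,0,0,0,0,0,0.01],[0.87,0,0,0,0,0,0.02],[0.87,0,0,0,0,0,0.03],[0.87,0,0,0,0,0,0.04],[0.87,0,0,0,0,0,0.05]]
  ]
}}

```text
time_s: 10.1
tcp_pos: [0.5784, 0.0272, 0.0589]
ee_rot: [[-0.989, 0.146, 0.001], [0.146, 0.989, 0.001], [-0.001, 0.001, -1.0]]
wrist_force: [-1.9, 6.8, 5.2]
gripper_width: 0.164
gripper_force: 30.0
```

```bash
python3 s.py
```

```text
10.1 [0.5784, 0.0272, 0.0589] q6 -117.05891678135886 yaw 81.59591004955895 M [1.8574, 0.3584, 0.0617] F [-1.948, 6.7778, 5.1925] e6 0.01381408714223653 0.16380317103079164 30.004039406776428
shift [0.38553327 0.0881357  0.87752119]
```

The moment reading is noisy and the pinched wrist is stiff. For the last part I'll push the bar with one finger, because the arm's lateral compliance (about 5 N/mm at roughly 12 mm lever) limits the torque and gives a clear reading. Opening slightly and shifting toward one end of the bar.

Call:
{"api": "servo_tool", "payload": {
  "commands": [
    [[0.82,0,0,0,0,0,0],[0.77,0,0,0,0,0,0],[0.77,0,0,0,0,0,0],[0.77,0,0,0,0,0,0],[0.77,0,0,0,0,0,0]]
  ]
}}

```text
time_s: 10.6
tcp_pos: [0.5777, 0.0259, 0.0581]
ee_rot: [[-0.989, 0.147, -0.001], [0.147, 0.989, -0.0], [0.001, -0.001, -1.0]]
wrist_force: [-0.1, 0.2, 0.2]
gripper_width: 0.229
gripper_force: 0.0
```

```bash
cat > s.py <<'E'
from h import *
import sys
L=[]
for i in range(4):
    L.append(r.sense()); r.capture("top")
S=L[-1];m=lambda k:np.mean([x[k] for x in L],0)
R=np.array(S["ee_rot"]);p=m("tcp_pos")
print(round(S["time_s"],2),np.round(p,4),"q6 %.2f yaw %.2f"%(S["joints"][5],np.degrees(np.arctan2(R[1,1],R[0,1]))),"w %.3f gf %.1f"%(S["gripper_width"],S["gripper_force"]))
print("Mtool",np.round(R.T@m("moment"),3),"Ftool",np.round(R.T@m("wrist_force"),2),"TCP rel axis",np.round(R.T@(p-[.578,.0267,.058])*1000,2))
E
python3 s.py
```

```text
10.75 [0.5778 0.026  0.0583] q6 -117.07 yaw 81.56 w 0.230 gf 0.0
Mtool [-0.045 -0.157 -0.015] Ftool [0.06 0.07 0.2 ] TCP rel axis [ 0.08 -0.74 -0.28]
```

Call:
{"api": "servo_tool", "payload": {
  "commands": [
    [[0.77,4,0.5,0,0,0,0],[0.77,9,0.7,0,0,0,0],[0.77,9,1.5,0,0,0,0],[0.77,9,2.3,0,0,0,0],[0.77,9,3,0,0,0,0]]
  ]
}}

```text
time_s: 11.3
tcp_pos: [0.5697, 0.0307, 0.0586]
ee_rot: [[-0.989, 0.146, 0.0], [0.146, 0.989, 0.0], [-0.0, 0.0, -1.0]]
wrist_force: [1.1, 0.5, 0.3]
gripper_width: 0.228
gripper_force: 0.0
```

```bash
python3 s.py
```

```text
11.45 [0.5697 0.0307 0.0586] q6 -117.78 yaw 81.57 w 0.229 gf 0.0
Mtool [-0.062 -0.189 -0.018] Ftool [-0.11 -0.06  0.01] TCP rel axis [ 8.78  2.78 -0.62]
```

Call:
{"api": "servo_tool", "payload": {
  "commands": [
    [[0.77,0,0.2,0,0,0,0],[0.77,0,0.4,0,0,0,0],[0.77,0,0.6,0,0,0,0],[0.77,0,0.8,0,0,0,0],[0.77,0,1.0,0,0,0,0]]
  ]
}}

```text
time_s: 12.0
tcp_pos: [0.5697, 0.0316, 0.0586]
ee_rot: [[-0.989, 0.147, 0.0], [0.147, 0.989, 0.0], [-0.0, 0.0, -1.0]]
wrist_force: [-0.1, 1.4, 1.4]
gripper_width: 0.23
gripper_force: 0.0
```

```bash
python3 s.py
```

```text
12.15 [0.5697 0.0316 0.0586] q6 -117.87 yaw 81.57 w 0.228 gf 0.0
Mtool [-0.059 -0.184  0.032] Ftool [ 0.08  0.16 -0.39] TCP rel axis [ 8.91  3.61 -0.56]
```

Call:
{"api": "servo_tool", "payload": {
  "commands": [
    [[0.77,0,0.3,0,0,0,0],[0.77,0,0.6,0,0,0,0],[0.77,0,0.9,0,0,0,0],[0.77,0,1.1,0,0,0,0],[0.77,0,1.2,0,0,0,0]]
  ]
}}

```text
time_s: 12.7
tcp_pos: [0.5696, 0.0319, 0.0585]
ee_rot: [[-0.989, 0.147, -0.001], [0.147, 0.989, -0.001], [0.001, -0.001, -1.0]]
wrist_force: [0.2, -5.1, 0.4]
gripper_width: 0.229
gripper_force: 2.8
```

```bash
python3 s.py
```

```text
12.85 [0.5696 0.0319 0.0585] q6 -117.99 yaw 81.55 w 0.231 gf 2.6
Mtool [ 1.563 -0.594  0.027] Ftool [-1.34 -5.37 -0.22] TCP rel axis [ 9.03  3.92 -0.54]
```

Contact (5.4 N), but a flat pad presses near the axis, so there is little lever. I'll lead with 0.15 rad of tool turn so the contact is at the bar's end (15 mm lever).

Call:
{"api": "servo_tool", "payload": {
  "commands": [
    [[0.77,0,-1,0,0,0,0.03],[0.77,0,-1.6,0,0,0,0.09],[0.77,0,-1.6,0,0,0,0.15],[0.77,0,-1.6,0,0,0,0.15],[0.77,0,-1.6,0,0,0,0.15]]
  ]
}}

```text
time_s: 13.4
tcp_pos: [0.5699, 0.0314, 0.0586]
ee_rot: [[-0.956, 0.292, 0.001], [0.292, 0.956, 0.0], [-0.0, 0.0, -1.0]]
wrist_force: [1.4, -0.8, -0.4]
gripper_width: 0.229
gripper_force: 0.6
```

```bash
python3 s.py
```

```text
13.55 [0.5698 0.0314 0.0586] q6 -126.40 yaw 73.00 w 0.228 gf 0.3
Mtool [ 0.166 -0.374 -0.002] Ftool [-0.77 -0.45  0.05] TCP rel axis [ 9.25  2.13 -0.59]
```

Call:
{"api": "servo_tool", "payload": {
  "commands": [
    [[0.77,0,0.2,0,0,0,0],[0.77,0,0.4,0,0,0,0],[0.77,0,0.6,0,0,0,0],[0.77,0,0.8,0,0,0,0],[0.77,0,0.9,0,0,0,0]]
  ]
}}

```text
time_s: 14.1
tcp_pos: [0.5697, 0.0318, 0.0585]
ee_rot: [[-0.956, 0.293, -0.001], [0.293, 0.956, -0.0], [0.0, -0.001, -1.0]]
wrist_force: [-0.0, -2.5, 1.2]
gripper_width: 0.232
gripper_force: 1.3
```

```bash
python3 s.py
```

```text
14.25 [0.5697 0.0318 0.0585] q6 -126.50 yaw 72.96 w 0.229 gf 1.3
Mtool [ 0.745 -0.318 -0.017] Ftool [-0.29 -2.57 -0.94] TCP rel axis [ 9.46  2.43 -0.51]
```

Contact at the bar end. Advancing along the arc and watching tool-y force: free turning should be about 3 N, and I stop by about 10 N.

Call:
{"api": "servo_tool", "payload": {
  "commands": [
    [[0.77,-0.05,0.2,0,0,0,0.02],[0.77,-0.1,0.4,0,0,0,0.04],[0.77,-0.15,0.6,0,0,0,0.06],[0.77,-0.2,0.8,0,0,0,0.08],[0.77,-0.25,1.0,0,0,0,0.1]]
  ]
}}

```text
time_s: 14.8
tcp_pos: [0.5702, 0.0329, 0.0585]
ee_rot: [[-0.921, 0.388, -0.0], [0.388, 0.921, -0.0], [0.0, -0.0, -1.0]]
wrist_force: [-0.8, -2.6, 1.4]
gripper_width: 0.234
gripper_force: 1.5
```

```bash
python3 s.py
```

```text
14.95 [0.5703 0.0329 0.0585] q6 -132.31 yaw 67.23 w 0.227 gf 1.4
Mtool [ 0.802 -0.128 -0.002] Ftool [ 0.2  -2.83 -0.7 ] TCP rel axis [ 9.55  2.73 -0.51]
```

Steady 2.8 N, which matches the 0.04 N m friction. Continuing.

Call:
{"api": "servo_tool", "payload": {
  "commands": [
    [[0.77,-0.05,0.19,0,0,0,0.02],[0.77,-0.1,0.38,0,0,0,0.04],[0.77,-0.15,0.57,0,0,0,0.06],[0.77,-0.2,0.76,0,0,0,0.08],[0.77,-0.25,0.95,0,0,0,0.1]]
  ]
}}

```text
time_s: 15.5
tcp_pos: [0.5709, 0.0337, 0.0585]
ee_rot: [[-0.878, 0.479, -0.0], [0.479, 0.878, -0.0], [0.0, -0.0, -1.0]]
wrist_force: [-1.9, -1.8, 1.3]
gripper_width: 0.233
gripper_force: 1.6
```

```bash
python3 s.py
```

```text
15.65 [0.5709 0.0337 0.0585] q6 -138.09 yaw 61.50 w 0.229 gf 1.5
Mtool [ 0.87  -0.063 -0.025] Ftool [ 0.48 -3.29 -1.39] TCP rel axis [ 9.56  2.78 -0.5 ]
```

Call:
{"api": "servo_tool", "payload": {
  "commands": [
    [[0.77,-0.05,0.19,0,0,0,0.02],[0.77,-0.1,0.38,0,0,0,0.04],[0.77,-0.15,0.57,0,0,0,0.06],[0.77,-0.2,0.76,0,0,0,0.08],[0.77,-0.25,0.95,0,0,0,0.1]]
  ]
}}

```text
time_s: 16.2
tcp_pos: [0.5717, 0.0344, 0.0585]
ee_rot: [[-0.826, 0.564, -0.0], [0.564, 0.826, -0.0], [0.0, -0.0, -1.0]]
wrist_force: [-2.2, -2.4, 1.8]
gripper_width: 0.232
gripper_force: 1.6
```

```bash
python3 s.py
```

```text
16.35 [0.5716 0.0344 0.0585] q6 -143.87 yaw 55.78 w 0.234 gf 1.5
Mtool [ 0.82  -0.037 -0.018] Ftool [ 0.47 -3.25 -1.47] TCP rel axis [ 9.61  2.83 -0.51]
```

Call:
{"api": "servo_tool", "payload": {
  "commands": [
    [[0.77,-0.05,0.19,0,0,0,0.02],[0.77,-0.1,0.38,0,0,0,0.04],[0.77,-0.15,0.57,0,0,0,0.06],[0.77,-0.2,0.76,0,0,0,0.08],[0.77,-0.25,0.95,0,0,0,0.1]]
  ]
}}

```text
time_s: 16.9
tcp_pos: [0.5724, 0.0351, 0.0585]
ee_rot: [[-0.766, 0.643, -0.0], [0.643, 0.766, -0.0], [0.0, -0.0, -1.0]]
wrist_force: [-1.9, -2.4, 1.8]
gripper_width: 0.229
gripper_force: 1.6
```

```bash
python3 s.py
```

```text
17.05 [0.5724 0.0351 0.0585] q6 -149.64 yaw 50.05 w 0.230 gf 1.5
Mtool [ 0.847 -0.066  0.02 ] Ftool [ 0.31 -2.87 -0.68] TCP rel axis [ 9.66  2.86 -0.52]
```

Call:
{"api": "servo_tool", "payload": {
  "commands": [
    [[0.77,-0.05,0.19,0,0,0,0.02],[0.77,-0.1,0.38,0,0,0,0.04],[0.77,-0.15,0.57,0,0,0,0.06],[0.77,-0.2,0.76,0,0,0,0.08],[0.77,-0.25,0.95,0,0,0,0.1]]
  ]
}}

```text
time_s: 17.6
tcp_pos: [0.5732, 0.0357, 0.0585]
ee_rot: [[-0.697, 0.717, -0.0], [0.717, 0.697, 0.0], [0.0, -0.0, -1.0]]
wrist_force: [-2.1, -1.6, 1.1]
gripper_width: 0.231
gripper_force: 1.6
```

```bash
python3 s.py
```

```text
17.75 [0.5732 0.0357 0.0585] q6 -155.40 yaw 44.31 w 0.232 gf 1.5
Mtool [ 0.858 -0.069 -0.015] Ftool [-0.1  -2.83 -1.38] TCP rel axis [ 9.75  2.87 -0.53]
```

Call:
{"api": "servo_tool", "payload": {
  "commands": [
    [[0.77,-0.05,0.19,0,0,0,0.02],[0.77,-0.1,0.38,0,0,0,0.04],[0.77,-0.15,0.57,0,0,0,0.06],[0.77,-0.2,0.76,0,0,0,0.08],[0.77,-0.25,0.95,0,0,0,0.1]]
  ]
}}

```text
time_s: 18.3
tcp_pos: [0.5741, 0.0361, 0.0585]
ee_rot: [[-0.622, 0.783, -0.0], [0.783, 0.622, -0.0], [0.0, -0.0, -1.0]]
wrist_force: [-2.3, -1.6, 0.3]
gripper_width: 0.23
gripper_force: 1.6
```

```bash
python3 s.py
```

```text
18.45 [0.5741 0.0362 0.0585] q6 -161.14 yaw 38.58 w 0.230 gf 1.5
Mtool [ 0.83  -0.041  0.009] Ftool [ 0.1  -2.86 -0.8 ] TCP rel axis [ 9.81  2.85 -0.53]
```

Call:
{"api": "servo_tool", "payload": {
  "commands": [
    [[0.77,-0.05,0.19,0,0,0,0.02],[0.77,-0.1,0.38,0,0,0,0.04],[0.77,-0.15,0.57,0,0,0,0.06],[0.77,-0.2,0.76,0,0,0,0.08],[0.77,-0.25,0.95,0,0,0,0.1]]
  ]
}}

```text
time_s: 19.0
tcp_pos: [0.575, 0.0365, 0.0586]
ee_rot: [[-0.541, 0.841, -0.0], [0.841, 0.541, 0.0], [0.0, -0.0, -1.0]]
wrist_force: [-2.7, -2.8, 1.1]
gripper_width: 0.235
gripper_force: 1.6
```

```bash
python3 s.py
```

```text
19.15 [0.575  0.0365 0.0585] q6 -166.88 yaw 32.86 w 0.231 gf 1.6
Mtool [ 0.883 -0.006 -0.02 ] Ftool [-0.06 -3.36 -0.72] TCP rel axis [ 9.9   2.81 -0.54]
```

Call:
{"api": "servo_tool", "payload": {
  "commands": [
    [[0.77,-0.05,0.19,0,0,0,0.02],[0.77,-0.1,0.38,0,0,0,0.04],[0.77,-0.15,0.57,0,0,0,0.06],[0.77,-0.2,0.76,0,0,0,0.08],[0.77,-0.25,0.95,0,0,0,0.1]]
  ]
}}

```text
time_s: 19.7
tcp_pos: [0.5757, 0.0365, 0.0585]
ee_rot: [[-0.455, 0.891, -0.001], [0.891, 0.455, -0.001], [-0.0, -0.001, -1.0]]
wrist_force: [-3.5, -3.3, 1.7]
gripper_width: 0.229
gripper_force: 2.2
```

```bash
python3 s.py
```

```text
19.85 [0.5757 0.0365 0.0585] q6 -172.60 yaw 27.12 w 0.232 gf 2.2
Mtool [ 1.229 -0.47   0.003] Ftool [-0.58 -4.63 -1.42] TCP rel axis [ 9.78  2.4  -0.5 ]
```

The force rose to 4.6 N and the motion lagged, so this is probably the stop. Confirming with a small push.

Call:
{"api": "servo_tool", "payload": {
  "commands": [
    [[0.77,0,0.1,0,0,0,0],[0.77,0,0.2,0,0,0,0],[0.77,0,0.3,0,0,0,0],[0.77,0,0.4,0,0,0,0],[0.77,0,0.5,0,0,0,0]]
  ]
}}

```text
time_s: 20.4
tcp_pos: [0.5757, 0.0366, 0.0585]
ee_rot: [[-0.456, 0.89, -0.002], [0.89, 0.456, -0.001], [0.0, -0.002, -1.0]]
wrist_force: [-3.8, -4.2, 3.0]
gripper_width: 0.232
gripper_force: 2.8
```

```bash
python3 s.py
```

```text
20.55 [0.5757 0.0366 0.0584] q6 -172.60 yaw 27.12 w 0.228 gf 2.8
Mtool [ 1.55  -0.558 -0.015] Ftool [-1.67 -5.52 -2.45] TCP rel axis [ 9.82  2.48 -0.45]
```

Call:
{"api": "servo_tool", "payload": {
  "commands": [
    [[0.77,0,0.2,0,0,0,0],[0.77,0,0.4,0,0,0,0],[0.77,0,0.6,0,0,0,0],[0.77,0,0.8,0,0,0,0],[0.77,0,0.8,0,0,0,0]]
  ]
}}

```text
time_s: 21.1
tcp_pos: [0.5758, 0.0366, 0.0584]
ee_rot: [[-0.456, 0.89, -0.003], [0.89, 0.456, -0.001], [0.0, -0.003, -1.0]]
wrist_force: [-4.8, -4.8, 2.7]
gripper_width: 0.23
gripper_force: 3.4
```

```bash
python3 s.py
```

```text
21.25 [0.5758 0.0366 0.0584] q6 -172.61 yaw 27.12 w 0.236 gf 3.3
Mtool [ 1.916 -0.58  -0.021] Ftool [-1.69 -6.63 -2.64] TCP rel axis [ 9.84  2.59 -0.41]
```

Motion is blocked (0.2 mm of 1.3 mm commanded) at about 0.1 N m and about 1.35 rad of turn, so the knob is at the stop. Backing off and lifting clear.

Call:
{"api": "servo_tool", "payload": {
  "commands": [
    [[0.77,0,-2,0,0,0,0],[0.77,0,-4,0,0,0,0],[0.77,0,-4,-2,0,0,0],[0.77,0,-4,-12,0,0,0],[0.77,0,-4,-27,0,0,0]]
  ]
}}

```text
time_s: 21.8
tcp_pos: [0.5741, 0.0361, 0.086]
ee_rot: [[-0.456, 0.89, 0.001], [0.89, 0.456, 0.0], [-0.0, 0.001, -1.0]]
wrist_force: [-0.0, -0.6, 0.2]
gripper_width: 0.228
gripper_force: 0.0
```

Call:
{"api": "servo_tool", "payload": {
  "commands": [
    [[0.6,0,0,-30,0,0,0],[0.5,0,0,-60,0,0,-0.14],[0.5,0,0,-80,0,0,-0.28],[0.5,0,0,-80,0,0,-0.42],[0.5,0,0,-80,0,0,-0.56]]
  ]
}}

```text
time_s: 22.3
tcp_pos: [0.575, 0.0364, 0.168]
ee_rot: [[-0.862, 0.506, 0.005], [0.506, 0.862, 0.002], [-0.004, 0.004, -1.0]]
wrist_force: [-0.0, -0.1, -1.0]
gripper_width: 0.489
gripper_force: 0.0
```

```bash
cat > t.py <<'E'
from h import *
import sys
S=r.sense();R=np.array(S["ee_rot"]);y=np.degrees(np.arctan2(R[1,1],R[0,1]))
print(S["time_s"],S["tcp_pos"],"yaw",y,"turn",np.radians(y-97.1),"shift",R.T@(np.array(eval(sys.argv[1]))-S["tcp_pos"])*1000)
E
python3 t.py "[.6387,.034,.185]"
```

```text
22.3 [0.57500264 0.03635437 0.167993  ] yaw 59.57939299207041 turn -0.6548581296352294 shift [-56.18211865  30.29577387 -16.66943385]
```

Call:
{"api": "servo_tool", "payload": {
  "commands": [
    [[0.5,-11,6,-4,0,0,-0.14],[0.5,-22,12,-8,0,0,-0.28],[0.5,-34,18,-12,0,0,-0.42],[0.5,-45,24,-17,0,0,-0.56],[0.5,-56,30,-17,0,0,-0.66]]
  ]
}}

```text
time_s: 22.8
tcp_pos: [0.6389, 0.0333, 0.1848]
ee_rot: [[-0.992, -0.128, 0.005], [-0.128, 0.992, 0.001], [-0.005, 0.0, -1.0]]
wrist_force: [-0.0, -0.1, -0.1]
gripper_width: 0.499
gripper_force: 0.0
```

```bash
python3 - <<'E'
from h import *
r.capture("wrist");r.capture("wrist");c=r.capture("wrist")
cv2.imwrite("pics/w4.png",c["pixels"][:,:,::-1])
E
python3 t.py "[.594,-.109,.13]"
```

```text
22.95 [0.63775221 0.03307917 0.18310576] yaw 96.91130232131523 turn -0.0032933957839194057 shift [  60.62104111 -135.80626786   52.94066456]
```

View pics/w4.png

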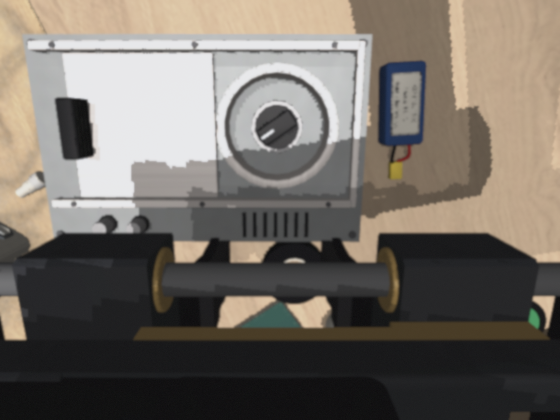

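The white line now points down-left from (274,127) to (262,137), about 75° clockwise of the start, which matches. The cover is still open. Going back to the tab.

Call:
{"api": "servo_tool", "payload": {
  "commands": [
    [[0.5,12,-27,0,0,0,0],[0.5,24,-54,0,0,0,0],[0.5,36,-82,15,0,0,0],[0.5,48,-110,35,0,0,0],[0.5,60.5,-136,53,0,0,0]]
  ]
}}

```text
time_s: 23.45
tcp_pos: [0.5928, -0.1104, 0.1297]
ee_rot: [[-0.993, -0.12, 0.001], [-0.12, 0.993, 0.0], [-0.001, 0.0, -1.0]]
wrist_force: [0.0, -0.1, 1.1]
gripper_width: 0.502
gripper_force: 0.0
```

Call:
{"api": "servo_tool", "payload": {
  "commands": [
    [[0.5,0,0,0,0,0,0],[0.5,0,0,12,0,0,0],[0.5,0,0,25,0,0,0],[0.5,0,0,36,0,0,0],[0.5,0,0,36,0,0,0]]
  ]
}}

```text
time_s: 23.95
tcp_pos: [0.5926, -0.1088, 0.0914]
ee_rot: [[-0.992, -0.123, -0.004], [-0.123, 0.992, 0.0], [0.004, 0.001, -1.0]]
wrist_force: [-1.2, 0.8, -0.8]
gripper_width: 0.5
gripper_force: 0.0
```

Call:
{"api": "servo_tool", "payload": {
  "commands": [
    [[0.7,0,0,0,0,0,0],[0.95,0,0,0,0,0,0],[0.95,0,0,0,0,0,0],[0.95,0,0,0,0,0,0],[0.95,0,0,0,0,0,0]]
  ]
}}

```text
time_s: 24.45
tcp_pos: [0.5938, -0.1095, 0.0939]
ee_rot: [[-0.992, -0.122, 0.001], [-0.122, 0.992, 0.0], [-0.001, 0.0, -1.0]]
wrist_force: [-1.8, 5.8, 1.6]
gripper_width: 0.138
gripper_force: 30.4
```

```bash
python3 t.py "[.583,-.0137,.092]"
```

```text
24.45 [ 0.59377822 -0.10952372  0.09387746] yaw 97.0234521627343 turn -0.001336011795567155 shift [-1.01811896 96.4220681   1.90506077]
```

Gripped. Sliding shut.

Call:
{"api": "servo_tool", "payload": {
  "commands": [
    [[0.95,0,18,0,0,0,0],[0.95,0,38,0,0,0,0],[0.95,0,58,0,0,0,0],[0.95,0,76,0,0,0,0],[0.95,0,90,0,0,0,0]]
  ]
}}

```text
time_s: 24.95
tcp_pos: [0.5829, -0.0198, 0.0939]
ee_rot: [[-0.992, -0.123, 0.001], [-0.123, 0.992, -0.0], [-0.001, -0.0, -1.0]]
wrist_force: [1.3, -2.2, 0.3]
gripper_width: 0.134
gripper_force: 30.0
```

Call:
{"api": "servo_tool", "payload": {
  "commands": [
    [[0.95,0,2,0,0,0,0],[0.95,0,4,0,0,0,0],[0.95,0,6,0,0,0,0],[0.95,0,7,0,0,0,0],[0.95,0,7,0,0,0,0]]
  ]
}}

```text
time_s: 25.45
tcp_pos: [0.5822, -0.0137, 0.0939]
ee_rot: [[-0.993, -0.122, 0.001], [-0.122, 0.993, 0.0], [-0.001, -0.0, -1.0]]
wrist_force: [1.1, -2.0, 1.8]
gripper_width: 0.133
gripper_force: 30.0
```

```bash
python3 s.py
```

```text
25.6 [ 0.5821 -0.0137  0.0939] q6 -97.58 yaw 97.02 w 0.136 gf 30.0
Mtool [ 0.397 -0.375  0.018] Ftool [-0.79 -1.4  -2.49] TCP rel axis [  0.8  -40.59 -35.87]
```

Pushing on to feel the shut stop.

Call:
{"api": "servo_tool", "payload": {
  "commands": [
    [[0.95,0,0.6,0,0,0,0],[0.95,0,1.2,0,0,0,0],[0.95,0,1.8,0,0,0,0],[0.95,0,2.2,0,0,0,0],[0.95,0,2.2,0,0,0,0]]
  ]
}}

```text
time_s: 26.15
tcp_pos: [0.582, -0.013, 0.0939]
ee_rot: [[-0.992, -0.123, 0.001], [-0.123, 0.992, -0.002], [-0.0, -0.002, -1.0]]
wrist_force: [2.5, -8.4, 2.4]
gripper_width: 0.132
gripper_force: 30.0
```

```bash
python3 s.py
```

```text
26.3 [ 0.582  -0.013   0.0939] q6 -97.81 yaw 97.04 w 0.134 gf 30.0
Mtool [ 2.524 -0.763  0.06 ] Ftool [-1.87 -8.54 -2.08] TCP rel axis [  0.86 -39.95 -35.8 ]
```

Shut stop felt (8.5 N). Releasing with the load eased, then lifting away.

Call:
{"api": "servo_tool", "payload": {
  "commands": [
    [[0.95,0,-1.2,0,0,0,0],[0.8,0,-1.2,0,0,0,0],[0.6,0,-1.2,0,0,0,0],[0.5,0,-1.2,0,0,0,0],[0.5,0,-1.2,-3,0,0,0]]
  ]
}}

```text
time_s: 26.85
tcp_pos: [0.5808, -0.0121, 0.0958]
ee_rot: [[-0.992, -0.123, -0.002], [-0.123, 0.992, -0.0], [0.002, 0.0, -1.0]]
wrist_force: [-0.1, 0.0, -0.5]
gripper_width: 0.388
gripper_force: 0.0
```

Call:
{"api": "servo_tool", "payload": {
  "commands": [
    [[0.5,0,0,-25,0,0,0],[0.5,0,0,-60,0,0,0],[0.5,-30,20,-90,0,0,0],[0.5,-50,40,-110,0,0,0],[0.5,-60,40,-110,0,0,0]]
  ]
}}

```text
time_s: 27.35
tcp_pos: [0.6391, 0.0371, 0.2104]
ee_rot: [[-0.992, -0.125, 0.008], [-0.125, 0.992, 0.002], [-0.008, 0.001, -1.0]]
wrist_force: [0.7, 0.6, 0.5]
gripper_width: 0.501
gripper_force: 0.0
```

```bash
python3 - <<'E'
from h import *
r.capture("wrist");r.capture("wrist");c=r.capture("wrist")
cv2.imwrite("pics/w5.png",c["pixels"][:,:,::-1])
E
python3 s.py
```

```text
27.65 [0.6349 0.0341 0.2048] q6 -100.60 yaw 96.99 w 0.501 gf 0.0
Mtool [-0.006 -0.13   0.012] Ftool [ 0.19 -0.07  0.12] TCP rel axis [ -56.87    0.37 -147.04]
```

View pics/w5.png

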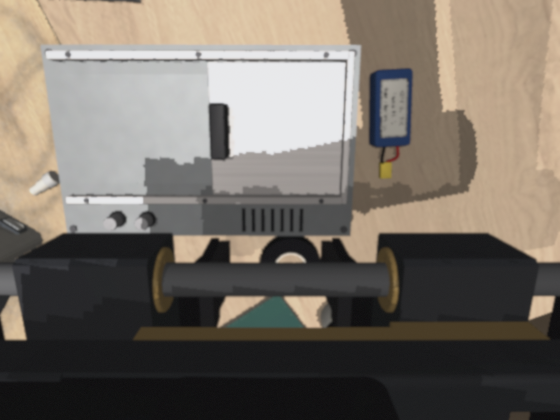

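The cover is fully shut against the end strip (right edge at u≈344), the tab is at (219,131), and the gripper is clear of everything. Handing in.

```bash
python3 -c "
from station import r
print(r.finish_job())"
```

```text
the job is handed in; nothing more can be done
None
```

I slid the cover open to its stop, turned the knob about 1.35 rad clockwise until I felt the end stop (roughly 0.1 N m, under the 0.22 N m slip limit), slid the cover fully shut, and handed the job in at about 28 s; the hand-in returned no verdict.

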